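# Set the hole guide square on the measuring cell and hold the probe centred in it

### The arm

A 7-joint arm with a two-finger parallel gripper is mounted at the origin on the work surface. World frame = base frame: x ahead of the robot, y to its left, z up, the work surface at z = 0. Lengths are in m, angles in rad, forces in N, time in s.
With the tool pointing down it reaches from about 0.425 to 0.875 m from the base axis. Payload 4.7 kg.
Tool frame: the origin (TCP) lies at the very end of the fingers, on their centre line; the grasp point (between the pads) lies 19 mm behind it; z points along the fingers, y is the direction in which the jaws open and shut (so a half turn about z gives the same grasp; the last joint's range is limited). The gripper opens to 87 mm and grips with 3 to 60 N. Pads are 19 mm wide; open, the fingers measure 117 mm over their backs; the gripper's body (75 mm by 190 mm) begins 51 mm behind the grasp point.
Start: joints at [1.262, 0.321, -0.07, 1.45, 0.023, 1.371, -0.057], TCP at [0.206, -0.616, 0.223] pointing down, gripper open.
Joint ranges: [-2.86, 2.86], [-0.3, 2.09], [-1.38, 1.24], [0.06, 2.45], [-1.56, 4.7], [0.09, 2.05], [-2.69, 2.69]. Speed limits (rad/s): [2.57, 2.57, 3.14, 3.14, 3.14, 3.14, 3.14].

### API

Orientations are given as a rotation vector (axis times angle).
In Python, from bench import get_state, get_image, close_job gives the robot as it stands.
- The arm moves only by the tool send_rows, never from a script. Its argument "steps" is a list of rows, each an object with "claw": the finger opening in m, from 0 to 0.087; "offset": the shift along the tool's x, y, z in m, a list of three; "turn": the turn about the tool's z in rad. In form: [{"claw": claw, "offset": [tx, ty, tz], "turn": turn}, ...]. A call has 1 to 12 rows; each row is the pose to reach, as a shift and turn from the pose measured when the call began, along the tool's axes at that moment; what a row does not reach only later rows make up. A row lasts 1/8 s, in which the tool goes at most 62.5 mm and 10.7 degrees, less where a joint would pass 70% of its speed; a pose out of reach is approached as far as the arm can. A call with a gripper value outside its range is refused whole. The fingers move at their own pace and stop on an object; "squeeze" is the grip in N (left out, the last holds). Time passes only in rows, so rows that repeat a pose let the fingers close. It gives the time, the measured TCP pose, the force and the opening at its end, in the units of the state.
- get_state(): the state, without advancing time (a new reading comes with each control period).
- get_image(name): name is "scene" or "side" or "wrist"; returns a dict with "pixels" (420x560x3 uint8, blue, green, red), "fx", "fy", "cx", "cy" (pixels), "distortion" ([k1, k2, p1, p2, k3] as OpenCV has them; the pictures are not rectified), "R" (3x3) and "t" (3): a world point X has camera coordinates R X + t. Camera axes: x right, y down, z forward; pixel columns grow to the right and rows downward; lengths in m; the calibration is good to about 2 mm. A picture is of the moment at which its call begins. There is no depth.
- close_job(): hands the job in, once; it reports no verdict.
The state is a dict: "time": time; "joint_positions": joint angles; "qd": joint speeds; "joint_torque": joint torques, N m; "position": TCP position; "tool_rot": TCP orientation; "ft_force": force on the tool from outside, world axes, zero at the start; "torque": the same for the moment, N m; "grip_width": opening from 0.0 (shut) to 1.0 (fully open).
Only numpy, scipy, OpenCV 4.12 (cv2) and the standard library are available. Lean on these libraries where they do the work, as an engineer would, in place of code of your own. Each camera call takes 0.05 s, during which the arm holds its last target. There are 200 camera calls.

### The job

Lay the loose hole guide on top of the measuring cell, its down-turned lip flush against the cell's front face and its hole over the middle of the well, and let go of it. Then take the probe out of its stand and lower it upright through the guide's hole, without ever touching the guide, until its tip is about 4 cm below the top of the hole. Finish while holding it there, centred, still and touching nothing but the gripper, with the guide still flush and the other things on the bench left alone.

Things in the scene. Friction and masses are not known exactly. Their poses are not given: they have to be found in the camera images.
- guide: Steel hole guide, loose, 0.17 to 0.29 kg. Origin: middle of the inner corner of lip and plate underside; x from lip to hole, y along the lip, z up. Plate: x 0 to 90, y -35 to 35, z 0 to 6 mm. Down-turned lip: x -10 to 0, y as plate, z -20 to 6. Upright rib to grip: x -10 to 2, y -30 to 30, z 6 to 46. Round boss, 36 mm wide, at x = 55, top z = 14. Starts level on rest, x away from the robot.
- guide_rib (a point): On the guide: the point to grip, mid-thickness and mid-length of the 12 mm thick rib, at (-4, 0, 34) mm in the guide's frame, 12 mm below the rib's top. The fingers close along the guide's x; there the fingertips clear plate and boss. Axes as the guide's.
- guide_hole (a point): On the guide: centre of the through hole at the top of the boss, at (55, 0, 14) mm in the guide's frame. The bore is 24 mm in diameter, 14 mm long, along z; the probe's shaft is 12 mm thick, so 6 mm is free all round. Axes as the guide's.
- cell_edge (a point): On the measuring cell (fixed aluminium block 110 x 120 mm, top 70 mm above the table, round well in its top, 10 mm high foot plate 4 mm proud): middle of the upper edge of its front face, the upright 120 mm wide side towards the robot. x points into the cell, within 0.3 rad of straight ahead, y along the face, z up. The guide is rightly laid when its origin and axes fall on these.
- cell_well (a point): On the measuring cell: centre of the well's mouth, level with the cell's top, 55 mm behind the front face. The well is 50 mm in diameter and 55 mm deep. The hole of the rightly laid guide lies straight above it.
- probe: Probe, loose, 0.07 to 0.12 kg: steel shaft 12 mm in diameter below a black round collar (30 mm wide, 6 mm thick), square grey head 20 x 20 x 60 mm above it, 8 mm stub on top. Hangs upright by its collar in the stand. Origin: centre of the collar's underside, z up; shaft end at z = -110 mm, head z 6 to 66 mm, its flats face along x and y.
- probe_tip (a point): Lower end of the probe's shaft, 110 mm below the probe's origin.
- probe_head (a point): Point to grip on the probe: on its axis, in the head, 40 mm above the collar's underside. Axes as the probe's.
- stand: White fixed probe stand: foot plate 90 x 110 x 10 mm, two cheeks, top plate 60 x 90 x 10 mm with its top 125 mm above the table and a 16 mm through hole in its middle, where the shaft hangs. Origin: centre of its underside. Stand and parking block stand left and right of the cell, either way round.
- rest: Low grey parking block of the guide, fixed, 90 x 90 x 30 mm; the guide's lip hangs over its side towards the robot. Origin: centre of its underside.
- beaker: Clear beaker, 72 mm wide, 95 mm high, a bystander. Origin: centre of its underside.
- flask: Amber conical flask, 80 mm wide, 115 mm high, a bystander. Origin: centre of its underside.
- vial: Small capped vial, 26 mm wide, 50 mm high, a bystander. Origin: centre of its underside.
- washbottle: White bottle with a cap, 72 mm wide, 170 mm high, a bystander. Origin: centre of its underside.
- marker: Marker pen lying on the bench, 14 mm thick, about 130 mm long, a bystander. Origin: at its underside in the middle.
- tuberack: Yellow test tube rack with capped tubes, 90 x 200 mm, 106 mm high, a bystander. Origin: centre of its underside.
There are look-alikes about, which are no part of the job. Leave any pink or yellow look-alike of the guide alone.

How it is judged:
On the way:
1. the guide lies let go on the cell, lip flush against the front face, hole over the well (x of guide in the frame of cell_edge between -0.0025 and 0.0025 m and y of guide in the frame of cell_edge between -0.012 and 0.012 m and z of guide in the frame of cell_edge between -0.003 and 0.003 m and angle between the x axis of guide and the x axis of cell_edge, either way round below 0.04 rad and angle between guide's own z axis and vertical below 0.04 rad and contact force between the fingers and guide below 0.1 N), for 0.2 s.
At the end, for the whole second after the job is handed in: Guide let go on the cell: flush and level within 2.5 to 3 mm, 12 mm of the middle, 0.04 rad. Probe gripped, still, upright within 0.06 rad, tip 28 to 52 mm below the hole's top, within 4 mm of its axis (collar 5 mm), not touching guide or cell (all of step 1 and horizontal distance between probe_tip and guide_hole below 0.004 m and horizontal distance between probe and guide_hole below 0.005 m and angle between probe's own z axis and vertical below 0.06 rad and z of probe_tip in the frame of guide_hole between -0.052 and -0.028 m and contact force between the fingers and probe above 2 N and contact force between probe and guide below 0.1 N and contact force between probe and cell below 0.1 N and linear speed of probe below 0.01 m/s); the arm keeps its last pose, push and grip.
It fails at once if the probe touches the guide (contact force between probe and guide above 0.3 N).
It fails at once if another thing on the bench is disturbed (moved over 2 cm) (distance of any of beaker, flask, vial, washbottle, marker, tuberack from where it was at the start of the episode above 0.02 m).
It also fails if it takes over 58 s, if anything falls off the work surface, if the arm or the gripper's body presses on something with over 40 N, if the wrist force passes 120 N, or if a joint passes its speed limit or range.

## Working session

There is one attempt and no reset: what is moved stays moved. The work goes in short steps, Python scripts to look and compute and a tool call to move; the robot and the scene stay as the last step left them, time stands still between calls to the robot, and variables do not carry over. Pictures are saved under pics/ and viewed, about 8 in all and at most 12, crops included, and the job is handed in when it is done.

Besides the shell and the picture viewer there is one more tool, called after "Call:" as name(argument=value, ...), one argument or row to a line, values as JSON. send_rows: Moves the arm, as the interface text tells. Its arguments: {"type":"object","properties":{"steps":{"type":"array","items":{"type":"object","properties":{"claw":{"type":"number"},"offset":{"type":"array","items":{"type":"number"}},"turn":{"type":"number"}}}},"squeeze":{"type":"number"}},"required":["steps"]}

```bash
mkdir -p pics; ls
cat > h.py <<'E'
import numpy as np, cv2, json
from bench import get_state, get_image
from scipy.spatial.transform import Rotation as Ro
def cam(n,save=None):
    c=get_image(n); c['K']=np.array([[c['fx'],0,c['cx']],[0,c['fy'],c['cy']],[0,0,1]]);c['D']=np.array(c['distortion'],float)
    c['R']=np.array(c['R']);c['t']=np.array(c['t'])
    if save: cv2.imwrite('pics/'+save+'.png',c['pixels']); np.savez('pics/'+save+'.npz',**{k:c[k] for k in('K','D','R','t')})
    return c
def load(s): return dict(np.load('pics/'+s+'.npz'))
def onz(c,uv,z):
    p=cv2.undistortPoints(np.array(uv,float).reshape(-1,1,2),c['K'],c['D'])[:,0]
    d=np.c_[p,np.ones(len(p))]@c['R']; o=-c['R'].T@c['t']
    return o+d*((np.array(z)-o[2])/d[:,2])[:,None]
def proj(c,X): return cv2.projectPoints(np.array(X,float).reshape(-1,1,3),cv2.Rodrigues(c['R'])[0],c['t'],c['K'],c['D'])[0][:,0]
def st():
    s=get_state(); print({k:np.round(s[k],4) for k in('time','joint_positions','position','tool_rot','ft_force','grip_width')}); print(np.round(Ro.from_rotvec(s['tool_rot']).as_matrix(),3)); return s
E
python3 - <<'E'
from h import *
st()
for n in('scene','side','wrist'):
    c=cam(n,n+'0'); print(n,-c['R'].T@c['t'],c['R'][2])
a=[cv2.imread(f'pics/{n}0.png') for n in('scene','side')]
E
```

```text
pics
{'time': np.float64(0.0), 'joint_positions': array([ 1.2621,  0.3218, -0.0701,  1.4517,  0.0226,  1.3708, -0.0569]), 'position': array([ 0.206 , -0.6159,  0.2215]), 'tool_rot': array([-3.0989e+00, -5.0460e-01,  7.0000e-04]), 'ft_force': array([-0.2957, -0.841 , -0.0818]), 'grip_width': np.float64(1.0004)}
[[ 0.948  0.317 -0.001]
 [ 0.317 -0.948  0.002]
 [-0.    -0.002 -1.   ]]
scene [ 1.49125936 -0.4437954   1.1109122 ] [-0.6616371   0.30657477 -0.68428668]
side [0.40156661 0.80071971 1.09497198] [ 0.10112796 -0.63588836 -0.76512687]
wrist [ 0.27547826 -0.59235677  0.38272578] [-0.2560767  -0.08451246 -0.96295502]
```

View pics/scene0.png

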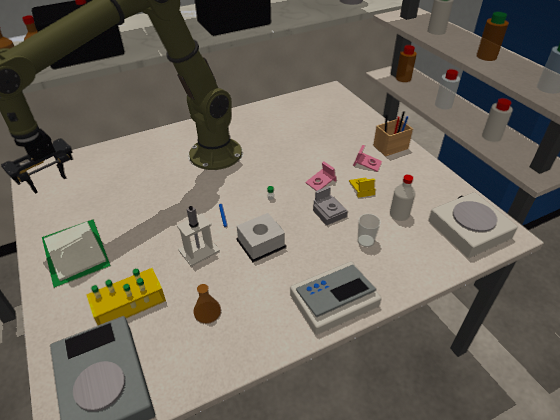

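View pics/side0.png

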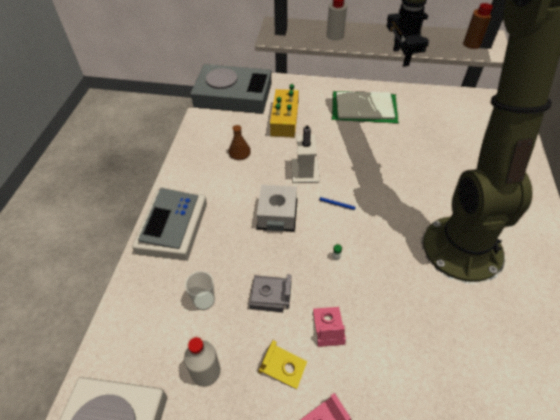

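The scene view shows the stand at (197,240), the cell at (261,237) and the grey guide on its rest at (329,207). In the side view they are at (306,160), (277,207) and (270,291). Pink and yellow look-alikes are further off. I'll enlarge these areas next.

Run:
```python
from h import *
a=cv2.imread('pics/scene0.png')[175:270,170:360]; cv2.imwrite('pics/c1.png',cv2.resize(a,None,fx=4.2,fy=4.2,interpolation=cv2.INTER_CUBIC))
b=cv2.imread('pics/side0.png')
l=cv2.resize(b[180:240,245:345],None,fx=4,fy=4,interpolation=cv2.INTER_CUBIC)
m=cv2.resize(b[265:325,245:345],None,fx=4,fy=4,interpolation=cv2.INTER_CUBIC)
r=cv2.resize(b[115:190,270:340],None,fx=4,fy=4,interpolation=cv2.INTER_CUBIC)
o=np.zeros((480,690,3),np.uint8);o[:240,:400]=l;o[240:,:400]=m;o[:300,410:690]=r;cv2.imwrite('pics/c2.png',o)
```

```text
(no output)
```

View pics/c1.png

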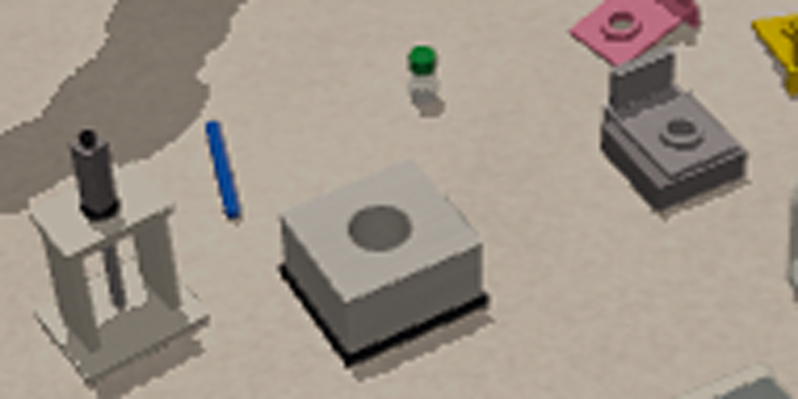

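View pics/c2.png

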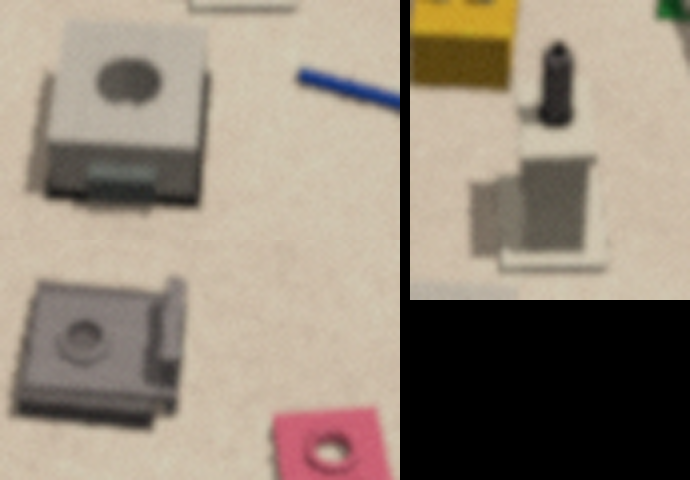

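```bash
cat > m.py <<'E'
from h import *
s=load('scene0');d=load('side0')
S=lambda *p:[((u+.5)/4.2-.5+170,(v+.5)/4.2-.5+175) for u,v in p]
def Dd(ox,oy,cx,cy): return lambda *p:[((u-cx+.5)/4-.5+ox,(v-cy+.5)/4-.5+oy) for u,v in p]
A=Dd(245,180,0,0);B=Dd(245,265,0,240);C=Dd(270,115,410,0)
np.set_printoptions(precision=4,suppress=True)
if __name__=='__main__':
    print('cell scene',onz(s,S((283,218),(412,162),(481,242),(350,300),(380,228)),.07))
    print('cell side',onz(d,A((65,22),(210,22),(198,148),(48,145),(128,80)),.07))
    print('boss s',onz(s,S((684,130)),.044),onz(d,B((82,337)),.044))
    print('plate s',onz(s,S((745,152),(660,180)),.036), 'd',onz(d,B((38,282),(22,402)),.036))
    print('ribtop s',onz(s,S((610,70),(672,52)),.076), 'd',onz(d,B((184,283),(186,358)),.076))
    print('stand top',onz(s,S((30,208),(175,205),(95,250)),.125),onz(d,C((519,156),(596,157)),.125))
    print('collar',onz(s,S((100,210)),.128),'stub',onz(s,S((87,136)),.199),onz(d,C((559,45)),.199),'collar d',onz(d,C((556,118)),.128))
    print('vial,marker',onz(s,S((422,55)),.05),onz(s,S((212,125),(235,214)),.01))
    print('sidecheck boss tri')
E
python3 m.py
```

```text
cell scene [[ 0.5086 -0.1108  0.07  ]
 [ 0.4975  0.0066  0.07  ]
 [ 0.6022  0.0152  0.07  ]
 [ 0.611  -0.0995  0.07  ]
 [ 0.5531 -0.0477  0.07  ]]
cell side [[ 0.6084 -0.0975  0.07  ]
 [ 0.4972 -0.1134  0.07  ]
 [ 0.4904  0.0103  0.07  ]
 [ 0.5992  0.0231  0.07  ]
 [ 0.5509 -0.0465  0.07  ]]
boss s [[0.5419 0.2374 0.044 ]] [[0.5371 0.2401 0.044 ]]
plate s [[0.581  0.2733 0.036 ]
 [0.5774 0.1931 0.036 ]] d [[0.5749 0.199  0.036 ]
 [0.5685 0.2874 0.036 ]]
ribtop s [[0.4784 0.2011 0.076 ]
 [0.4823 0.2596 0.076 ]] d [[0.4737 0.2088 0.076 ]
 [0.4652 0.2622 0.076 ]]
stand top [[ 0.4642 -0.2934  0.125 ]
 [ 0.511  -0.1951  0.125 ]
 [ 0.528  -0.2638  0.125 ]] [[ 0.5094 -0.195   0.125 ]
 [ 0.4499 -0.2023  0.125 ]]
collar [[ 0.4933 -0.2477  0.128 ]] stub [[ 0.4892 -0.2458  0.199 ]] [[ 0.4862 -0.2433  0.199 ]] collar d [[ 0.4855 -0.2387  0.128 ]]
vial,marker [[0.3605 0.0818 0.05  ]] [[ 0.3183 -0.1025  0.01  ]
 [ 0.4294 -0.1253  0.01  ]]
sidecheck boss tri
```

```bash
cat >> h.py <<'E'
def go(*wps):
    s=get_state(); R=Ro.from_rotvec(s['tool_rot']).as_matrix(); p=np.array(s['position']); y0=np.arctan2(R[1,0],R[0,0])
    print('t',s['time'],'pos',np.round(p,4),'yaw',round(y0,4),'f',np.round(s['ft_force'],2),'tilt',np.round(R[:2,2],4))
    for x,y,z,w in wps: print(np.round(R.T@(np.array([x,y,z])-p),4).tolist(), 'turn',round(float(-((w-y0+np.pi)%(2*np.pi)-np.pi)),4))
E
python3 -c "
from h import *
go((.42,-.40,.28,.95),(.48,-.30,.28,1.2),(.53,-.11,.24,1.66))"
```

```text
t 0.15 pos [ 0.206  -0.616   0.2217] yaw 0.3229 f [ 0.12  1.48 -0.14] tilt [-0.0006  0.0014]
[0.2715, -0.1371, -0.0581] turn -0.6271
[0.3601, -0.2129, -0.058] turn -0.8771
[0.4678, -0.3771, -0.0178] turn -1.3371
```

Call:
send_rows(
  steps=[
    {"claw": 0.087, "offset": [0.05, -0.02, -0.03], "turn": -0.1},
    {"claw": 0.087, "offset": [0.1, -0.05, -0.058], "turn": -0.25},
    {"claw": 0.087, "offset": [0.155, -0.08, -0.058], "turn": -0.4},
    {"claw": 0.087, "offset": [0.21, -0.105, -0.058], "turn": -0.55},
    {"claw": 0.087, "offset": [0.2715, -0.137, -0.058], "turn": -0.7},
    {"claw": 0.087, "offset": [0.315, -0.175, -0.058], "turn": -0.85},
    {"claw": 0.087, "offset": [0.36, -0.213, -0.058], "turn": -1.0},
    {"claw": 0.087, "offset": [0.4, -0.26, -0.05], "turn": -1.15},
    {"claw": 0.087, "offset": [0.43, -0.31, -0.04], "turn": -1.3},
    {"claw": 0.087, "offset": [0.468, -0.377, -0.018], "turn": -1.337},
    {"claw": 0.087, "offset": [0.468, -0.377, -0.018], "turn": -1.337},
    {"claw": 0.087, "offset": [0.468, -0.377, -0.018], "turn": -1.337},
  ],
)

```text
time: 1.65
position: [0.5301, -0.1092, 0.2399]
tool_rot: [-2.116, -2.319, 0.0]
ft_force: [-0.7, -1.6, 0.5]
grip_width: 0.998
```

```bash
python3 -c "
from h import *
c=cam('wrist','wcell')
cv2.imwrite('pics/wcell_b.png',cv2.resize(c['pixels'],None,fx=1.4,fy=1.4,interpolation=cv2.INTER_CUBIC))
go((.53,-.11,.24,1.66),(.5,.18,.20,1.58))"
```

```text
t 1.7 pos [ 0.5301 -0.1113  0.2402] yaw 1.6591 f [-0.71 -0.52 -0.77] tilt [-0.0009  0.0004]
[0.0013, 0.0, 0.0002] turn -0.0009
[0.2928, -0.0042, 0.0404] turn 0.0791
```

View pics/wcell_b.png

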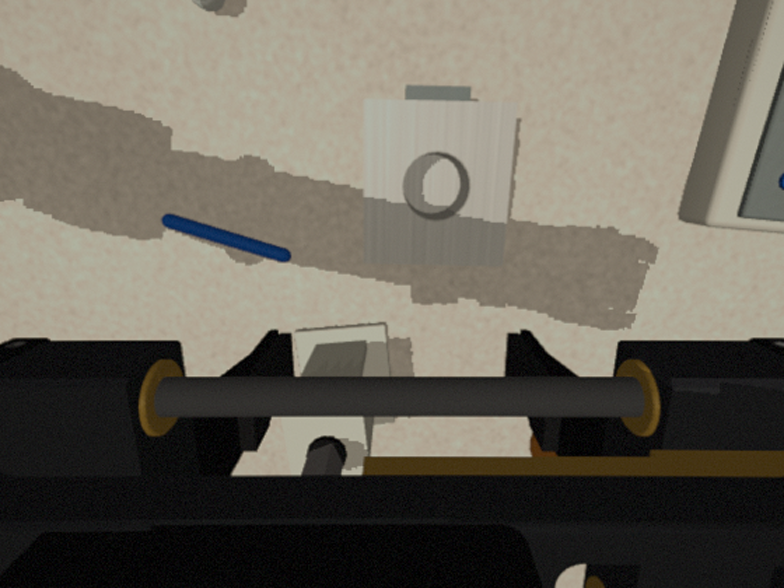

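The cell's top spans (363,100)–(508,265) in the enlarged picture. Its front edge is the left side, at x≈364, and the well is centred at (436,186). I'll refine the front edge to subpixel.

```bash
cat > edge.py <<'E'
from h import *
def vedge(g,rows,c0,w=6):
    out=[]
    for r in rows:
        c=int(round(c0(r))); gr=np.abs(np.diff(g[r,c-w:c+w+1].astype(float))); k=gr.argmax()
        if gr[k]<8: continue
        a=gr[max(0,k-2):k+3]; x=np.arange(max(0,k-2),max(0,k-2)+len(a)); out.append((c-w+.5+(a*x).sum()/a.sum(),r))
    return np.array(out)
E
python3 - <<'E'
from edge import *
np.set_printoptions(precision=4,suppress=True)
c=load('wcell'); im=cv2.imread('pics/wcell.png'); g=cv2.GaussianBlur(cv2.cvtColor(im,cv2.COLOR_BGR2GRAY),(1,5),0)
f=lambda u,v:(u+.5)/1.4-.5
for nm,rows,c0 in(('front',range(76,186,4),lambda r:260),('back',range(76,186,4),lambda r:368-(r-72)*5/118)):
    e=vedge(g,rows,c0); X=onz(c,e,.07); k=np.polyfit(X[:,1],X[:,0],1)
    for _ in range(3):
        res=X[:,0]-np.polyval(k,X[:,1]); m=abs(res)<.0012; k=np.polyfit(X[m,1],X[m,0],1)
    print(nm,len(X),m.sum(),'yaw',-np.arctan(k[0]),'x at y=-.05',np.polyval(k,-.05), res[m].std())
for nm,cs,r0 in(('left+y',range(265,365,4),71),('right',range(265,360,4),189)):
    e=vedge(g.T,cs,lambda q:r0)[:,::-1]; X=onz(c,e,.07); k=np.polyfit(X[:,0],X[:,1],1)
    for _ in range(3):
        res=X[:,1]-np.polyval(k,X[:,0]); m=abs(res)<.0015; k=np.polyfit(X[m,0],X[m,1],1)
    print(nm,m.sum(),'yaw',np.arctan(k[0]),'y at x=.5,.553',np.polyval(k,[.5,.553]))
print('well',onz(c,[((403+469)/2/1.4-.14,(152+220)/2/1.4-.14)],.07))
print('corners',onz(c,[(u/1.4-.14,v/1.4-.14) for u,v in((363,100),(515,100),(508,265),(365,265))],.07))
E
```

```text
front 2 2 yaw 0.110799726911068 x at y=-.05 0.4967991001296598 8.326672684688674e-17
back 19 12 yaw 0.08620918740135948 x at y=-.05 0.6099727216601035 0.0006722089001199682
left+y 14 yaw 0.07415151786894136 y at x=.5,.553 [0.0096 0.0135]Traceback (most recent call last):
  File "<stdin>", line 11, in <module>
IndexError: too many indices for array: array is 1-dimensional, but 2 were indexed
```

Call:
send_rows(
  steps=[
    {"claw": 0.087, "offset": [0.06, 0, 0.01], "turn": 0.02},
    {"claw": 0.087, "offset": [0.12, 0, 0.02], "turn": 0.04},
    {"claw": 0.087, "offset": [0.18, -0.002, 0.03], "turn": 0.06},
    {"claw": 0.087, "offset": [0.24, -0.004, 0.04], "turn": 0.08},
    {"claw": 0.087, "offset": [0.285, -0.004, 0.04], "turn": 0.08},
    {"claw": 0.087, "offset": [0.285, -0.004, 0.04], "turn": 0.08},
    {"claw": 0.087, "offset": [0.285, -0.004, 0.04], "turn": 0.08},
  ],
)

```text
time: 2.58
position: [0.5022, 0.1696, 0.2005]
tool_rot: [2.216, 2.226, -0.001]
ft_force: [-0.8, -0.5, -0.2]
grip_width: 0.998
```

```bash
python3 -c "
from h import *
c=cam('wrist','wg')
cv2.imwrite('pics/wg_b.png',cv2.resize(c['pixels'][:330,120:520],None,fx=2,fy=2,interpolation=cv2.INTER_CUBIC)[:600])
go((.5,.18,.20,1.58))"
```

```text
t 2.625 pos [0.5021 0.1692 0.2004] yaw 1.5745 f [-0.43 -0.87 -0.62] tilt [-0.0007 -0.0006]
[0.0108, -0.0021, 0.0004] turn -0.0055
```

View pics/wg_b.png

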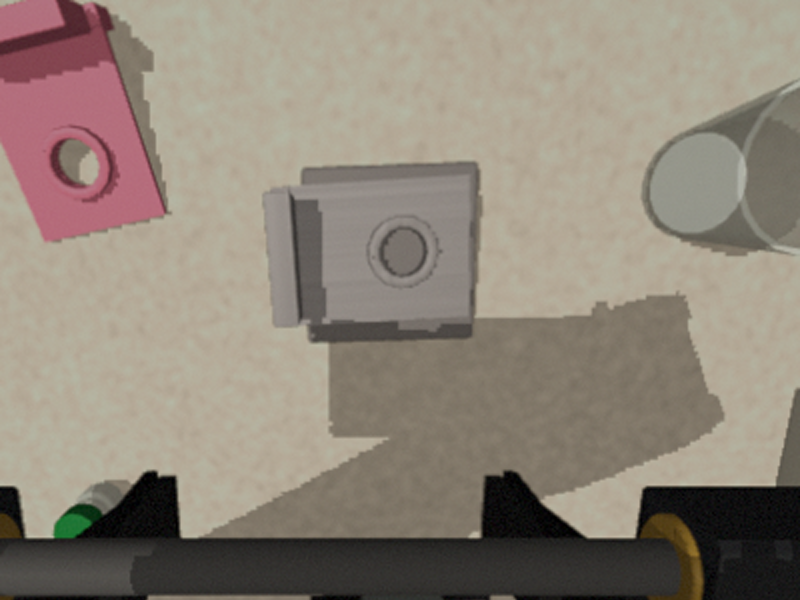

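The guide's rib top has corners at about (264,192), (288,187), (299,325) and (275,327), with the boss centre at (403,251). The beaker is clear of it on the right.

Run:
```python
from edge import *
np.set_printoptions(precision=4,suppress=True)
q=load('wg'); P=lambda L:[((u+.5)/2-.5+120,(v+.5)/2-.5) for u,v in L]
rib=onz(q,P([(264,192),(288,187),(299,325),(275,327)]),.076); print('rib',rib,'mid',rib.mean(0),'len',np.linalg.norm(rib[1]-rib[2]),np.linalg.norm(rib[0]-rib[1]))
d=rib[1]-rib[2];d2=rib[0]-rib[3];print('yaw',-np.arctan(d[0]/d[1]),-np.arctan(d2[0]/d2[1]))
boss=onz(q,P([(403.5,251)]),.044)[0]; print('boss',boss); e=boss-rib.mean(0); print('rib->boss',np.linalg.norm(e[:2]),np.arctan2(e[1],e[0]))
pl=onz(q,P([(477,186),(471,325)]),.036);print('plate far edge',pl)
c=load('wcell'); g=cv2.cvtColor(cv2.imread('pics/wcell.png'),cv2.COLOR_BGR2GRAY)
g=cv2.blur(g,(1,7)).astype(float)
# front: max gradient in window
for nm,c0s in(('front',lambda r:260),('back',lambda r:367.5-(r-72)*5/118)):
    pts=[]
    for r in range(76,186,3):
        c0=int(round(c0s(r))); gr=abs(np.diff(g[r,c0-4:c0+5])); pts.append((c0-4+.5+(gr**2*np.arange(8)).sum()/(gr**2).sum(),r))
    X=onz(c,pts,.07); m=np.ones(len(X),bool)
    for _ in range(5):
        k=np.polyfit(X[m,1],X[m,0],1); res=X[:,0]-np.polyval(k,X[:,1]); m=abs(res)<max(.0006,1.2*res[m].std())
    print(nm,m.sum(),'yaw',-np.arctan(k[0]),'x at y=-.05',np.polyval(k,-.05),res[m].std())
    print(np.round(np.array(pts)[::5],1).tolist())
print('well',onz(c,[((403+469)/2/1.4-.14,(152+220)/2/1.4-.14)],.07))
print('corners',onz(c,[(u/1.4-.14,v/1.4-.14) for u,v in((363,100),(515,100),(508,265),(365,265))],.07))
```

```text
rib [[0.4722 0.2632 0.076 ]
 [0.4828 0.2653 0.076 ]
 [0.4869 0.205  0.076 ]
 [0.4757 0.204  0.076 ]] mid [0.4794 0.2344 0.076 ] len 0.06047991009603763 0.010770577518509397
yaw 0.06825172672282624 0.05907904952485288
boss [0.5381 0.2378 0.044 ]
rib->boss 0.058766817753277065 0.057100932527933815
plate far edge [[0.5745 0.269  0.036 ]
 [0.5762 0.1997 0.036 ]]
front 21 yaw 0.07760208988933631 x at y=-.05 0.4981967219222053 0.0002823200847835694
[[259.5, 76.0], [259.8, 91.0], [260.7, 106.0], [259.7, 121.0], [259.1, 136.0], [260.6, 151.0], [260.9, 166.0], [260.7, 181.0]]
back 23 yaw 0.05856136006169404 x at y=-.05 0.6085632068401381 0.00028105829744358657
[[368.6, 76.0], [369.1, 91.0], [367.3, 106.0], [366.5, 121.0], [365.6, 136.0], [363.6, 151.0], [361.7, 166.0], [360.4, 181.0]]
well [[ 0.5517 -0.0464  0.07  ]]
corners [[ 0.4932  0.0081  0.07  ]
 [ 0.6009  0.0177  0.07  ]
 [ 0.6151 -0.1016  0.07  ]
 [ 0.5027 -0.1117  0.07  ]]
```

```bash
python3 -c "
from h import *
go((.4794,.2344,.10,1.631),(.4794,.2344,.046,1.631),(.4794,.2344,.16,1.631))"
```

```text
t 2.625 pos [0.5021 0.1692 0.2004] yaw 1.5745 f [-0.43 -0.87 -0.62] tilt [-0.0007 -0.0006]
[0.0653, -0.0224, 0.1003] turn -0.0565
[0.0653, -0.0224, 0.1543] turn -0.0565
[0.0653, -0.0225, 0.0403] turn -0.0565
```

Call:
send_rows(
  squeeze=40,
  steps=[
    {"claw": 0.04, "offset": [0.0653, -0.0224, 0.04], "turn": -0.0565},
    {"claw": 0.04, "offset": [0.0653, -0.0224, 0.09], "turn": -0.0565},
    {"claw": 0.04, "offset": [0.0653, -0.0224, 0.11], "turn": -0.0565},
    {"claw": 0.04, "offset": [0.0653, -0.0224, 0.13], "turn": -0.0565},
    {"claw": 0.04, "offset": [0.0653, -0.0224, 0.154], "turn": -0.0565},
    {"claw": 0.04, "offset": [0.0653, -0.0224, 0.154], "turn": -0.0565},
    {"claw": 0.04, "offset": [0.0653, -0.0224, 0.154], "turn": -0.0565},
  ],
)

```text
time: 3.5
position: [0.4809, 0.2341, 0.0476]
tool_rot: [2.155, 2.285, 0.001]
ft_force: [0.3, 0.9, 0.2]
grip_width: 0.464
```

Call:
send_rows(
  squeeze=40,
  steps=[
    {"claw": 0.02, "offset": [0, 0, 0], "turn": 0},
    {"claw": 0.005, "offset": [0, 0, 0], "turn": 0},
    {"claw": 0.0, "offset": [0, 0, 0], "turn": 0},
    {"claw": 0.0, "offset": [0, 0, 0], "turn": 0},
    {"claw": 0.0, "offset": [0, 0, 0], "turn": 0},
    {"claw": 0.0, "offset": [0, 0, 0], "turn": 0},
  ],
)

```text
time: 4.25
position: [0.4806, 0.2341, 0.0478]
tool_rot: [2.154, 2.285, 0.001]
ft_force: [-2.0, -0.3, 4.0]
grip_width: 0.136
```

```bash
python3 -c "
from h import *
st();go((.4794,.2344,.046,1.631),(.4794,.2344,.16,1.631))"
```

```text
{'time': np.float64(4.25), 'joint_positions': array([ 0.2152,  0.3444, -0.8208,  1.9068,  0.2962,  1.0145, -0.6762]), 'position': array([0.4806, 0.2341, 0.0478]), 'tool_rot': array([2.1545e+00, 2.2851e+00, 6.0000e-04]), 'ft_force': array([-2.0459, -0.2681,  3.999 ]), 'grip_width': np.float64(0.1361)}
[[-0.059  0.998  0.001]
 [ 0.998  0.059 -0.   ]
 [-0.     0.001 -1.   ]]
t 4.25 pos [0.4806 0.2341 0.0478] yaw 1.6296 f [-2.05 -0.27  4.  ] tilt [ 0.001  -0.0004]
[0.0004, -0.0012, 0.0018] turn -0.0014
[0.0003, -0.0011, -0.1122] turn -0.0014
```

```bash
python3 -c "
from h import *
go((.4806,.2341,.14,1.6296),(.4835,-.0526,.14,1.661),(.4835,-.0526,.12,1.661))"
```

```text
t 4.25 pos [0.4806 0.2341 0.0478] yaw 1.6296 f [-2.05 -0.27  4.  ] tilt [ 0.001  -0.0004]
[-0.0001, 0.0, -0.0922] turn 0.0
[-0.2864, -0.0139, -0.0921] turn -0.0314
[-0.2864, -0.0139, -0.0721] turn -0.0314
```

Call:
send_rows(
  steps=[
    {"claw": 0.0, "offset": [0, 0, -0.02], "turn": 0},
    {"claw": 0.0, "offset": [0, 0, -0.055], "turn": 0},
    {"claw": 0.0, "offset": [0, 0, -0.092], "turn": 0},
    {"claw": 0.0, "offset": [-0.03, -0.001, -0.092], "turn": 0},
    {"claw": 0.0, "offset": [-0.075, -0.004, -0.092], "turn": -0.01},
    {"claw": 0.0, "offset": [-0.12, -0.006, -0.092], "turn": -0.015},
    {"claw": 0.0, "offset": [-0.165, -0.008, -0.092], "turn": -0.02},
    {"claw": 0.0, "offset": [-0.21, -0.01, -0.092], "turn": -0.025},
    {"claw": 0.0, "offset": [-0.255, -0.012, -0.092], "turn": -0.03},
    {"claw": 0.0, "offset": [-0.2864, -0.0139, -0.085], "turn": -0.0314},
    {"claw": 0.0, "offset": [-0.2864, -0.0139, -0.0721], "turn": -0.0314},
    {"claw": 0.0, "offset": [-0.2864, -0.0139, -0.0721], "turn": -0.0314},
  ],
)

```text
time: 5.75
position: [0.4828, -0.0515, 0.1195]
tool_rot: [-2.118, -2.319, -0.0]
ft_force: [-0.4, 0.3, -0.9]
grip_width: 0.137
```

```bash
python3 -c "
from h import *
c=cam('wrist','wp')
cv2.imwrite('pics/wp_b.png',cv2.resize(c['pixels'][:,100:460],None,fx=2,fy=2,interpolation=cv2.INTER_CUBIC)[100:700])
st();go((.4835,-.0526,.0938,1.661),(.4835,-.0526,.0888,1.661),(.4935,-.0517,.0878,1.661))"
```

```text
{'time': np.float64(5.8), 'joint_positions': array([ 0.6945,  0.0915, -0.6665,  1.9558,  0.0624,  1.1141,  0.0945]), 'position': array([ 0.4833, -0.0511,  0.12  ]), 'tool_rot': array([2.1168e+00, 2.3213e+00, 1.0000e-03]), 'ft_force': array([ 0.0434, -0.3726, -2.1943]), 'grip_width': np.float64(0.1361)}
[[-0.092  0.996  0.   ]
 [ 0.996  0.092  0.   ]
 [ 0.     0.001 -1.   ]]
t 5.8 pos [ 0.4833 -0.0511  0.12  ] yaw 1.6629 f [ 0.04 -0.37 -2.19] tilt [0.0005 0.0004]
[-0.0015, 0.0, 0.0262] turn 0.0019
[-0.0015, 0.0, 0.0312] turn 0.0019
[-0.0015, 0.0101, 0.0322] turn 0.0019
```

View pics/wp_b.png

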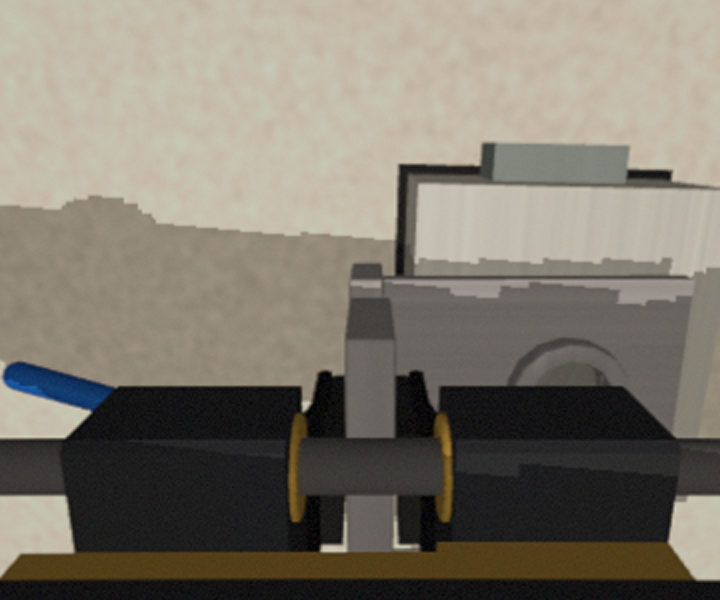

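The guide is held level, with its lip (right edge at x≈383) in front of the cell's front edge (x≈412). Next I lower it.

Call:
send_rows(
  steps=[
    {"claw": 0.0, "offset": [-0.001, 0, 0.012], "turn": 0.002},
    {"claw": 0.0, "offset": [-0.001, 0, 0.024], "turn": 0.002},
    {"claw": 0.0, "offset": [-0.001, 0, 0.028], "turn": 0.002},
    {"claw": 0.0, "offset": [-0.001, 0, 0.03], "turn": 0.002},
    {"claw": 0.0, "offset": [-0.001, 0, 0.031], "turn": 0.002},
    {"claw": 0.0, "offset": [-0.001, 0, 0.031], "turn": 0.002},
  ],
)

```text
time: 6.55
position: [0.4836, -0.0522, 0.0892]
tool_rot: [2.119, 2.319, 0.001]
ft_force: [-0.0, -0.4, -0.4]
grip_width: 0.134
```

```bash
python3 -c "
from h import *
go((.4835,-.0526,.0888,1.661),(.4935,-.0517,.0878,1.661))"
```

```text
t 6.55 pos [ 0.4836 -0.0522  0.0892] yaw 1.6608 f [-0.01 -0.41 -0.38] tilt [0.0009 0.0003]
[-0.0004, -0.0001, 0.0004] turn -0.0002
[-0.0004, 0.0099, 0.0014] turn -0.0002
```

Call:
send_rows(
  steps=[
    {"claw": 0.0, "offset": [0, 0.003, 0], "turn": 0},
    {"claw": 0.0, "offset": [0, 0.006, 0], "turn": 0},
    {"claw": 0.0, "offset": [0, 0.007, 0], "turn": 0},
    {"claw": 0.0, "offset": [0, 0.008, 0], "turn": 0},
    {"claw": 0.0, "offset": [0, 0.009, 0], "turn": 0},
    {"claw": 0.0, "offset": [0, 0.0095, 0], "turn": 0},
    {"claw": 0.0, "offset": [0, 0.0095, 0], "turn": 0},
  ],
)

```text
time: 7.42
position: [0.493, -0.0513, 0.0892]
tool_rot: [2.119, 2.319, 0.001]
ft_force: [-0.1, -0.3, -2.0]
grip_width: 0.139
```

Call:
send_rows(
  steps=[
    {"claw": 0.0, "offset": [0, 0.0005, 0], "turn": 0},
    {"claw": 0.0, "offset": [0, 0.001, 0], "turn": 0},
  ],
)

```text
time: 7.68
position: [0.4932, -0.0512, 0.089]
tool_rot: [-2.119, -2.318, 0.001]
ft_force: [-3.3, 1.4, 0.3]
grip_width: 0.133
```

```bash
python3 -c "
from h import *
go((.4935,-.0517,.0878,1.661))"
```

```text
t 7.675 pos [ 0.4932 -0.0512  0.089 ] yaw 1.6606 f [-3.26  1.36  0.28] tilt [-0.0011  0.0003]
[-0.0005, 0.0003, 0.0012] turn -0.0004
```

Call:
send_rows(
  steps=[
    {"claw": 0.0, "offset": [0, 0.0015, 0], "turn": 0},
    {"claw": 0.0, "offset": [0, 0.002, 0], "turn": 0},
    {"claw": 0.0, "offset": [0, 0.002, 0], "turn": 0},
  ],
)

```text
time: 8.05
position: [0.4935, -0.0512, 0.0887]
tool_rot: [-2.117, -2.316, 0.005]
ft_force: [-6.3, -0.5, 2.0]
grip_width: 0.133
```

```bash
python3 -c "
from h import *
go((.4935,-.0517,.0878,1.661))"
```

```text
t 8.05 pos [ 0.4935 -0.0512  0.0887] yaw 1.6601 f [-6.31 -0.47  2.03] tilt [-0.0051  0.0001]
[-0.0005, -0.0001, 0.0009] turn -0.0009
```

Call:
send_rows(
  steps=[
    {"claw": 0.0, "offset": [0, 0.001, 0.0005], "turn": 0},
    {"claw": 0.0, "offset": [0, 0.001, 0.001], "turn": 0},
    {"claw": 0.0, "offset": [0, 0.001, 0.0015], "turn": 0},
    {"claw": 0.0, "offset": [0, 0.001, 0.002], "turn": 0},
    {"claw": 0.0, "offset": [0, 0.001, 0.002], "turn": 0},
  ],
)

```text
time: 8.68
position: [0.4932, -0.0512, 0.0879]
tool_rot: [-2.117, -2.313, 0.01]
ft_force: [-11.7, -0.3, 12.9]
grip_width: 0.137
```

```bash
python3 -c "
from h import *
go((.4935,-.0517,.0878,1.661))"
```

```text
t 8.675 pos [ 0.4932 -0.0512  0.0879] yaw 1.6595 f [-11.66  -0.26  12.87] tilt [-0.0084 -0.0007]
[-0.0005, 0.0002, 0.0001] turn -0.0015
```

Call:
send_rows(
  steps=[
    {"claw": 0.0, "offset": [0, 0.0005, 0.0], "turn": 0},
    {"claw": 0.0, "offset": [0, 0.0003, 0.0], "turn": 0},
    {"claw": 0.014, "offset": [0, 0.0, 0.0], "turn": 0},
    {"claw": 0.02, "offset": [0, 0, 0], "turn": 0},
    {"claw": 0.03, "offset": [0, 0, 0], "turn": 0},
    {"claw": 0.03, "offset": [0, 0, 0], "turn": 0},
  ],
)

```text
time: 9.43
position: [0.4937, -0.0512, 0.088]
tool_rot: [-2.117, -2.314, 0.009]
ft_force: [-0.1, 0.3, 0.1]
grip_width: 0.323
```

```bash
python3 -c "
from h import *
go((.4935,-.0512,.0878,1.661),(.4935,-.0512,.19,1.661),(.51,-.11,.24,1.661))"
```

```text
t 9.425 pos [ 0.4937 -0.0512  0.088 ] yaw 1.6595 f [-0.11  0.33  0.07] tilt [-0.0075 -0.0007]
[-0.0, -0.0002, 0.0002] turn -0.0015
[-0.0, -0.001, -0.102] turn -0.0015
[-0.06, 0.0099, -0.1521] turn -0.0015
```

Call:
send_rows(
  steps=[
    {"claw": 0.03, "offset": [0, 0, -0.02], "turn": 0},
    {"claw": 0.03, "offset": [0, 0, -0.045], "turn": 0},
    {"claw": 0.03, "offset": [0, 0, -0.09], "turn": 0},
    {"claw": 0.03, "offset": [-0.01, 0.002, -0.13], "turn": 0},
    {"claw": 0.03, "offset": [-0.05, 0.01, -0.152], "turn": 0},
    {"claw": 0.03, "offset": [-0.08, 0.01, -0.152], "turn": 0},
    {"claw": 0.03, "offset": [-0.08, 0.01, -0.152], "turn": 0},
    {"claw": 0.03, "offset": [-0.08, 0.01, -0.152], "turn": 0},
  ],
)

```text
time: 10.42
position: [0.5119, -0.1288, 0.2397]
tool_rot: [-2.116, -2.314, 0.008]
ft_force: [0.4, 1.0, 0.5]
grip_width: 0.347
```

```bash
python3 -c "
from h import *
c=cam('wrist','wl')
cv2.imwrite('pics/wl_b.png',cv2.resize(c['pixels'][:260,180:460],None,fx=2.8,fy=2.8,interpolation=cv2.INTER_CUBIC)[:600])
cam('side','side1');cam('scene','scene1')
go((.49,-.24,.25,1.66))"
```

```text
t 10.575 pos [ 0.5119 -0.1284  0.2398] yaw 1.6618 f [ 0.63 -0.15  0.39] tilt [-0.0076 -0.0005]
[-0.1091, -0.032, -0.0099] turn 0.0018
```

View pics/wl_b.png

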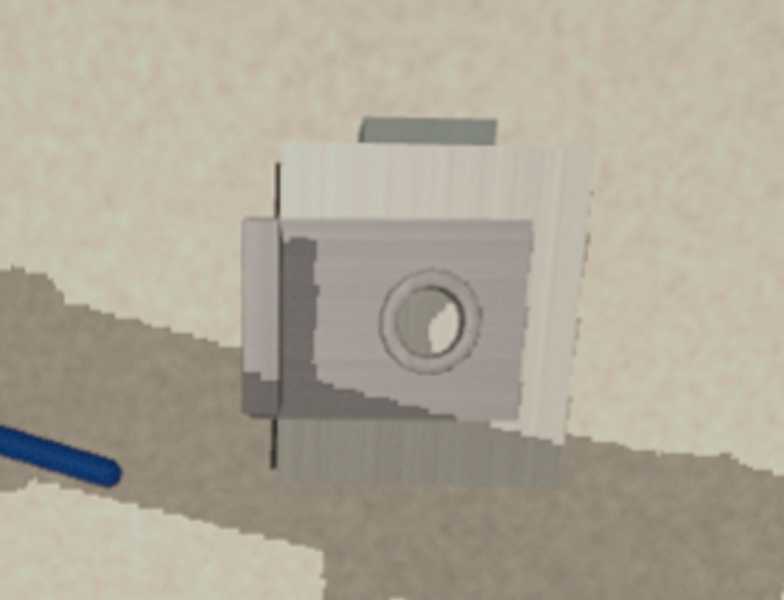

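The guide lies parallel on the cell: plate rows 218–418, cell rows 147–485, boss centre at (431,321). The lip is at the front edge. I'll now work out the numbers.

Run:
```python
from h import *
np.set_printoptions(precision=4,suppress=True)
c=load('wl'); P=lambda L:[((u+.5)/2.8-.5+180,(v+.5)/2.8-.5) for u,v in L]
print('boss',onz(c,P([(431,321)]),.084),'hole top',onz(c,P([(431,321)]),.084))
print('rib top',onz(c,P([(244,219),(279,219),(279,416),(244,416)]),.116).round(4).tolist())
print('plate far',onz(c,P([(532,219),(518,419)]),.076))
print('cell',onz(c,P([(281,147),(593,149),(563,445),(276,484)]),.07))
```

```text
boss [[ 0.5513 -0.0462  0.084 ]] hole top [[ 0.5513 -0.0462  0.084 ]]
rib top [[0.4854, -0.0223, 0.116], [0.4962, -0.0213, 0.116], [0.5011, -0.081, 0.116], [0.4897, -0.082, 0.116]]
plate far [[ 0.5832 -0.0091  0.076 ]
 [ 0.5894 -0.0779  0.076 ]]
cell [[ 0.4934  0.0074  0.07  ]
 [ 0.602   0.0159  0.07  ]
 [ 0.6095 -0.0866  0.07  ]
 [ 0.5014 -0.1113  0.07  ]]
```

Call:
send_rows(
  steps=[
    {"claw": 0.05, "offset": [-0.04, -0.01, -0.02], "turn": 0.0},
    {"claw": 0.06, "offset": [-0.09, -0.02, -0.03], "turn": 0.0},
    {"claw": 0.06, "offset": [-0.14, -0.033, -0.03], "turn": 0.0},
    {"claw": 0.06, "offset": [-0.178, -0.033, -0.03], "turn": 0.0},
    {"claw": 0.06, "offset": [-0.178, -0.033, -0.03], "turn": 0.0},
    {"claw": 0.06, "offset": [-0.178, -0.033, -0.03], "turn": 0.0},
  ],
)

```text
time: 11.32
position: [0.496, -0.307, 0.27]
tool_rot: [-2.112, -2.318, 0.007]
ft_force: [0.9, 0.7, -0.2]
grip_width: 0.684
```

```bash
python3 -c "
from h import *
c=cam('wrist','ws')
cv2.imwrite('pics/ws_b.png',cv2.resize(c['pixels'][:260,150:430],None,fx=2.8,fy=2.8,interpolation=cv2.INTER_CUBIC)[:600])
go((.49,-.24,.25,1.66))"
```

```text
t 11.375 pos [ 0.4961 -0.3066  0.2702] yaw 1.6645 f [0.3  0.47 0.09] tilt [-0.0073  0.0002]
[0.0669, 0.0003, 0.0202] turn 0.0045
```

View pics/ws_b.png

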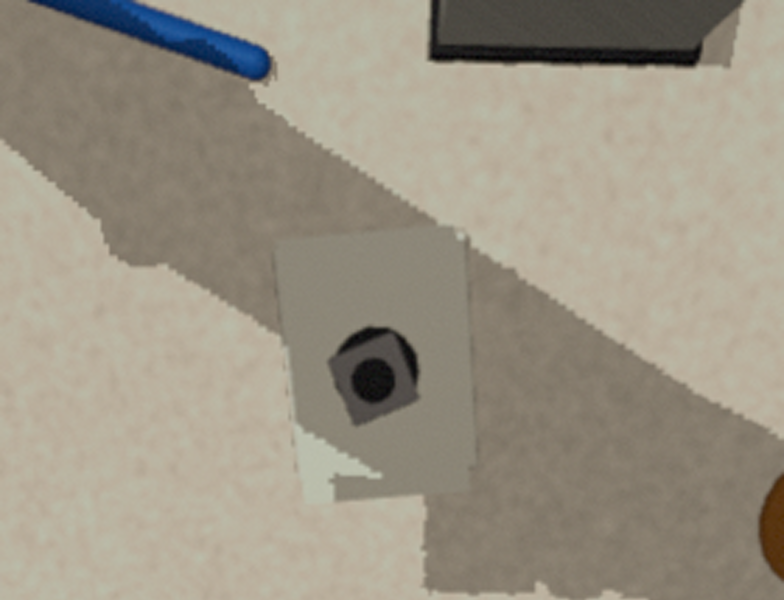

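The probe head's top has corners at (330,363), (393,331), (418,399) and (355,426), with the stub at (373,380). It is turned relative to the jaws.

Run:
```python
from h import *
np.set_printoptions(precision=4,suppress=True)
c=load('ws'); P=lambda L:[((u+.5)/2.8-.5+150,(v+.5)/2.8-.5) for u,v in L]
X=onz(c,P([(330,363),(393,331),(418,399),(355,426)]),.191); print(X,X.mean(0))
for i in range(4):
    d=X[(i+1)%4]-X[i]; print(np.hypot(*d[:2]),np.arctan2(d[1],d[0])%(np.pi/2))
print('stub',onz(c,P([(373,380)]),.199))
print('collar',onz(c,P([(376,371)]),.131))
S=onz(c,P([(276,240),(466,227),(470,490),(303,503)]),.125); print('stand top',S,S.mean(0))
```

```text
[[ 0.4756 -0.2417  0.191 ]
 [ 0.4919 -0.2319  0.191 ]
 [ 0.5004 -0.2491  0.191 ]
 [ 0.4838 -0.258   0.191 ]] [ 0.4879 -0.2452  0.191 ]
0.019001550415641846 0.5455017254031085
0.019222479179785947 0.46064011115687276
0.018843750930470107 0.49114553765226177
0.0181869242046209 0.4660389558873894
stub [[ 0.4877 -0.2447  0.199 ]]
collar [[ 0.4879 -0.2451  0.131 ]]
stand top [[ 0.4509 -0.2061  0.125 ]
 [ 0.5135 -0.1964  0.125 ]
 [ 0.5254 -0.2838  0.125 ]
 [ 0.4658 -0.294   0.125 ]] [ 0.4889 -0.2451  0.125 ]
```

```bash
python3 -c "
from h import *
go((.4879,-.245,.24,2.062),(.4879,-.245,.146,2.062))"
```

```text
t 11.375 pos [ 0.4961 -0.3066  0.2702] yaw 1.6645 f [0.3  0.47 0.09] tilt [-0.0073  0.0002]
[0.0621, -0.0022, 0.0302] turn -0.3975
[0.062, -0.0015, 0.1242] turn -0.3975
```

Call:
send_rows(
  squeeze=30,
  steps=[
    {"claw": 0.06, "offset": [0.03, -0.001, 0.0], "turn": -0.14},
    {"claw": 0.06, "offset": [0.062, -0.0022, 0.02], "turn": -0.28},
    {"claw": 0.06, "offset": [0.062, -0.0022, 0.03], "turn": -0.397},
    {"claw": 0.06, "offset": [0.062, -0.0022, 0.03], "turn": -0.397},
    {"claw": 0.06, "offset": [0.062, -0.002, 0.06], "turn": -0.397},
    {"claw": 0.06, "offset": [0.062, -0.0016, 0.09], "turn": -0.397},
    {"claw": 0.06, "offset": [0.062, -0.0015, 0.11], "turn": -0.397},
    {"claw": 0.06, "offset": [0.062, -0.0015, 0.1242], "turn": -0.397},
    {"claw": 0.06, "offset": [0.062, -0.0015, 0.1242], "turn": -0.397},
  ],
)

```text
time: 12.5
position: [0.4876, -0.2447, 0.1455]
tool_rot: [-1.612, -2.687, 0.005]
ft_force: [-0.7, -0.1, 0.9]
grip_width: 0.688
```

```bash
python3 -c "
from h import *
go((.4879,-.245,.146,2.062))"
```

```text
t 12.5 pos [ 0.4876 -0.2447  0.1455] yaw 2.0608 f [-0.67 -0.12  0.87] tilt [-0.0084  0.001 ]
[-0.0004, 0.0001, -0.0005] turn -0.0012
```

Call:
send_rows(
  squeeze=30,
  steps=[
    {"claw": 0.04, "offset": [0, 0, 0], "turn": 0},
    {"claw": 0.03, "offset": [0, 0, 0], "turn": 0},
    {"claw": 0.02, "offset": [0, 0, 0], "turn": 0},
    {"claw": 0.01, "offset": [0, 0, 0], "turn": 0},
    {"claw": 0.005, "offset": [0, 0, 0], "turn": 0},
    {"claw": 0.005, "offset": [0, 0, 0], "turn": 0},
    {"claw": 0.005, "offset": [0, 0, 0], "turn": 0},
  ],
)

```text
time: 13.38
position: [0.4877, -0.2448, 0.1457]
tool_rot: [-1.612, -2.687, 0.005]
ft_force: [0.2, -0.3, 1.0]
grip_width: 0.23
```

```bash
python3 -c "
from h import *
s=get_state();print(s['grip_width']*.087,s['torque'])
go((.4879,-.245,.146,2.062),(.4879,-.245,.30,2.062))"
```

```text
0.019971431460043588 [ 0.06272195 -0.17376166  0.01351012]
t 13.375 pos [ 0.4877 -0.2448  0.1457] yaw 2.0607 f [ 0.19 -0.25  1.01] tilt [-0.0082  0.0009]
[-0.0003, 0.0, -0.0003] turn -0.0013
[0.0004, -0.001, -0.1543] turn -0.0013
```

Call:
send_rows(
  steps=[
    {"claw": 0.005, "offset": [0, 0, -0.015], "turn": 0},
    {"claw": 0.005, "offset": [0.0001, -0.0003, -0.04], "turn": 0},
    {"claw": 0.005, "offset": [0.0002, -0.0006, -0.08], "turn": 0},
    {"claw": 0.005, "offset": [0.0004, -0.001, -0.12], "turn": 0},
    {"claw": 0.005, "offset": [0.0004, -0.001, -0.15], "turn": 0},
    {"claw": 0.005, "offset": [0.0004, -0.001, -0.15], "turn": 0},
    {"claw": 0.005, "offset": [0.0004, -0.001, -0.15], "turn": 0},
  ],
)

```text
time: 14.25
position: [0.4874, -0.2448, 0.2949]
tool_rot: [-1.612, -2.686, 0.006]
ft_force: [-0.2, -0.3, -1.5]
grip_width: 0.23
```

```bash
python3 -c "
from h import *
print(get_state()['grip_width']*.087)
go((.5518,-.046,.295,2.061),(.5518,-.046,.25,2.061))"
```

```text
0.020048102933209088
t 14.25 pos [ 0.4874 -0.2448  0.2949] yaw 2.0608 f [-0.22 -0.32 -1.54] tilt [-0.0094  0.0014]
[0.1451, 0.1504, -0.0004] turn -0.0002
[0.1449, 0.1507, 0.0446] turn -0.0002
```

Call:
send_rows(
  steps=[
    {"claw": 0.005, "offset": [0.01, 0.01, 0], "turn": 0},
    {"claw": 0.005, "offset": [0.03, 0.031, 0], "turn": 0},
    {"claw": 0.005, "offset": [0.055, 0.057, 0], "turn": 0},
    {"claw": 0.005, "offset": [0.08, 0.083, 0], "turn": 0},
    {"claw": 0.005, "offset": [0.105, 0.109, 0], "turn": 0},
    {"claw": 0.005, "offset": [0.125, 0.13, 0], "turn": 0},
    {"claw": 0.005, "offset": [0.138, 0.143, 0.005], "turn": 0},
    {"claw": 0.005, "offset": [0.145, 0.1506, 0.02], "turn": 0},
    {"claw": 0.005, "offset": [0.145, 0.1507, 0.035], "turn": 0},
    {"claw": 0.005, "offset": [0.145, 0.1507, 0.045], "turn": 0},
    {"claw": 0.005, "offset": [0.145, 0.1507, 0.045], "turn": 0},
    {"claw": 0.005, "offset": [0.145, 0.1507, 0.045], "turn": 0},
  ],
)

```text
time: 15.75
position: [0.5518, -0.0465, 0.2499]
tool_rot: [-1.614, -2.686, 0.005]
ft_force: [-0.7, -0.1, -0.4]
grip_width: 0.229
```

```bash
python3 -c "
from h import *
w=cam('wrist','wh');s=cam('scene','sh');d=cam('side','dh')
R=lambda im,x,y,wd,ht,f:cv2.resize(im[y:y+ht,x:x+wd],None,fx=f,fy=f,interpolation=cv2.INTER_CUBIC)
print(proj(s,[[.5518,-.046,.084],[.5518,-.046,.119]]),proj(d,[[.5518,-.046,.084],[.5518,-.046,.119]]),proj(w,[[.5518,-.046,.084],[.5518,-.046,.119]]))
o=np.zeros((600,800,3),np.uint8)
u,v=proj(s,[[.5518,-.046,.11]])[0].astype(int); print('s org',u-30,v-50); a=R(s['pixels'],u-30,v-50,60,75,4);o[:300,:240]=a
u,v=proj(d,[[.5518,-.046,.11]])[0].astype(int); print('d org',u-30,v-50); a=R(d['pixels'],u-30,v-50,60,75,4);o[300:,:240]=a
u,v=proj(w,[[.5518,-.046,.1]])[0].astype(int); print('w org',u-90,v-70); a=R(w['pixels'],u-90,v-70,180,200,3);o[:600,250:790]=a
cv2.imwrite('pics/tri.png',o); go((.5518,-.046,.25,2.061))"
```

```text
[[260.25936879 225.4633188 ]
 [259.86516972 217.73850771]] [[276.24375787 196.70003937]
 [276.04643241 188.95757181]] [[286.45458376 190.13414989]
 [286.41264728 197.93360399]]
s org 229 169
d org 246 140
w org 196 123
t 15.9 pos [ 0.552  -0.0461  0.2502] yaw 2.0603 f [ 0.25  0.05 -1.02] tilt [-0.0083  0.0012]
[0.0002, -0.0001, 0.0002] turn -0.0007
```

View pics/tri.png

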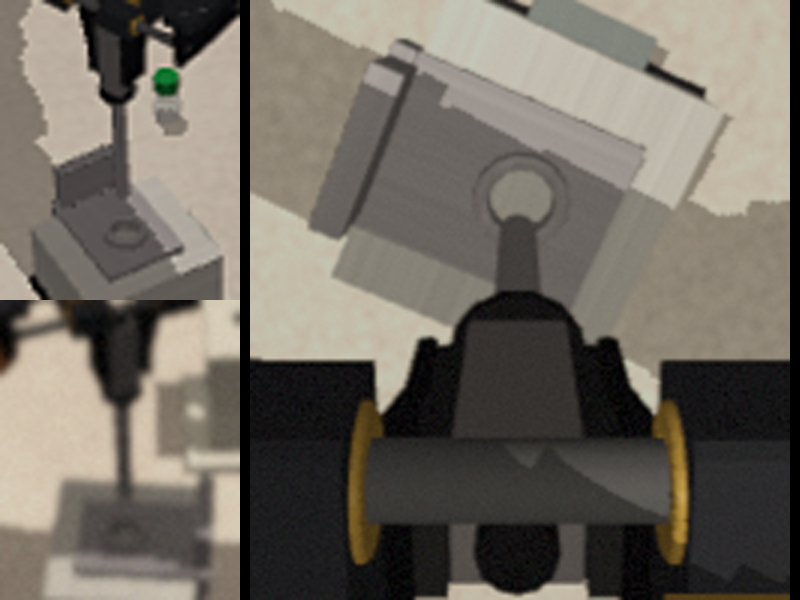

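The wrist view shows the tip end at (520,217) and the hole at (521,197). The scene panel shows the shaft's lower end at (121,200) and the hole at (126,232). I'll measure the shaft axis and the boss to subpixel before inserting.

Run:
```python
from h import *
np.set_printoptions(precision=2,suppress=True)
A=np.array([.552,-.0461])
for n in('sh','dh'):
    c=load(n); g=cv2.cvtColor(cv2.imread(f'pics/{n}.png'),cv2.COLOR_BGR2GRAY).astype(float)
    for z in np.arange(.125,.22,.01):
        u,v=proj(c,[[*A,z]])[0]; r=int(round(v)); k=int(round(u)); row=g[r-0:r+1,k-6:k+7].mean(0)
        b=np.linspace(np.median(row[:3]),np.median(row[-3:]),13); w=np.clip(b-row,0,None); w[w<.25*w.max()]=0; xs=np.arange(k-6,k+7)
        # centre vs pred, at the same row
        du=proj(c,[[*A,z+.005]])[0]-np.array([u,v]); up=u+du[0]*(r-v)/du[1]
        print(n,round(z,3),'meas-pred px',round((w*xs).sum()/w.sum()-up,2),row.astype(int))
w=load('wh')
tr=lambda u,v:((u-250+.5)/3-.5+196,(v+.5)/3-.5+123)
R=Ro.from_rotvec(get_state()['tool_rot']).as_matrix(); x,y=R[:,0],R[:,1]
tip=np.array([.552,-.0461,.1195])
a=np.linspace(0,2*np.pi,24,endpoint=False)
q=proj(w,[tip+.006*(np.cos(t)*x+np.sin(t)*y) for t in a])
print('pred tip disk in panel: x',((q[:,0]-196)*3+250).min(),((q[:,0]-196)*3+250).max(),'y',((q[:,1]-123)*3).min(),((q[:,1]-123)*3).max())
h=np.array([.5518,-.046,.084]); 
for r in(.012,.018):
    q=proj(w,[h+r*np.array([np.cos(t),np.sin(t),0]) for t in a]); print('pred circle',r,((q[:,0]-196)*3+251).min(),((q[:,0]-196)*3+251).max(),'y',((q[:,1]-123)*3+1).min(),((q[:,1]-123)*3+1).max())
```

```text
sh 0.125 meas-pred px -0.84 [ 74  94  82  86  71  71  74 107 140 158 174 173 174]
sh 0.135 meas-pred px -1.32 [ 71  70  68  62  72  71  76 131 181 176 174 172 172]
sh 0.145 meas-pred px -1.16 [ 70  70  70  70  72  70  81 142 182 180 179 179 181]
sh 0.155 meas-pred px -1.43 [ 70  71  71  69  63  73  70  79 140 184 179 180 180]
sh 0.165 meas-pred px -1.04 [ 85  86  87  88  65  72  68  93 164 183 182 181 181]
sh 0.175 meas-pred px -1.41 [174 110 132  81  78  71  66  94 166 184 181 181 181]
sh 0.185 meas-pred px -0.62 [179 178 182 178  90  69  67 107 186 181 181 179 178]
sh 0.195 meas-pred px -0.61 [177 179 184 178  63  70  66 107 186 181 180 181 180]
sh 0.205 meas-pred px -0.52 [179 180 180 173  58  71  65 106 185 179 179 181 180]
sh 0.215 meas-pred px -0.79 [181 186 181 115  52  59  67 131 191 184 183 183 182]
dh 0.125 meas-pred px 0.91 [104 103 109 108  95  84  65  62  72  91 104 107 106]
dh 0.135 meas-pred px 0.88 [147 153 149 148 135 100  63  62  92 133 159 165 169]
dh 0.145 meas-pred px 0.91 [195 195 193 194 168 113  68  65 105 158 189 199 198]
dh 0.155 meas-pred px 0.69 [198 200 199 194 171 113  64  71 117 172 193 193 198]
dh 0.165 meas-pred px 0.73 [199 198 200 192 168 108  65  70 125 176 195 197 196]
dh 0.175 meas-pred px 0.53 [197 196 199 184 154  98  64  70 124 177 196 197 200]
dh 0.185 meas-pred px 0.56 [195 197 199 184 149  95  63  76 128 180 200 200 200]
dh 0.195 meas-pred px 0.53 [197 197 195 179 139  89  62  78 131 178 198 200 196]
dh 0.205 meas-pred px 0.56 [195 195 196 194 175 127  82  58  76 127 177 193 196]
dh 0.215 meas-pred px 0.35 [194 192 183 166 139  91  52  34  51  97 152 183 193]
pred tip disk in panel: x 503.2991600025601 539.9657825884887 y 207.85689521023437 243.37632497738494
pred circle 0.012 489.47271675703104 555.2929483612202 y 169.93751287529273 234.24974566639887
pred circle 0.018 473.04041928176605 571.7729545588869 y 153.46674222175406 249.94821918055277
```

Run:
```python
from h import *
np.set_printoptions(precision=2,suppress=True,linewidth=200)
g=cv2.cvtColor(cv2.imread('pics/wh.png'),cv2.COLOR_BGR2GRAY).astype(int)
print('cols 268..305');
for r in (184,186,188,190,192,196,198,200,204,208,212,216): print(r,g[r,268:306])
print('col 286 rows 170..204',g[170:205,286]); print('col 288',g[170:205,288]);print('col 284',g[170:205,284])
w=load('wh'); R=Ro.from_rotvec(get_state()['tool_rot']).as_matrix(); x,y,z=R.T
T=np.array([.552,-.0461,.2502])
for n,dd in(('coaxial probe: tip',[0,0,.131]),('tip near rim',[.006,0,.131]),('mid shaft',[0,0,.09]),('mid L',[0,-.006,.09]),('mid R',[0,.006,.09]),('tip+1mm tx',[.001,0,.131]),('tip+1mm ty',[0,.001,.131])):
    print(n,proj(w,[T+R@np.array(dd)])[0])
h=np.array([.5518,-.046,.084])
for n,o in(('hole',0*x),('hole +x12',.012*x),('hole +x18',.018*x),('hole -y',-.012*y),('hole+y',.012*y),('bossL',-.018*y),('bossR',.018*y)): print(n,proj(w,[h+o])[0])
```

```text
cols 268..305
184 [105 103 101  95  94 102 101 100  94 109 127 132 136 135 133 131 133 134 135 133 133 134 132 132 131 131 121 100  93  96 101 102  95  91  97 103 103 102]
186 [106 101  87  94 100 103  97  95 110 125 133 134 134 134 132 131 133 133 134 133 133 131 132 132 132 134 132 130 106  95  99 100  99  95  99 103 103 101]
188 [102 103  94  94  99  99  96  89 118 133 134 132 131 133 129 133 133 132 132 133 132 130 130 129 132 133 133 131 110  96  98  98  99  93  97 102 103 102]
190 [105 103  97  95  99 100  98  80 113 131 137 133 131 131 132 133 131 131 131 132 132 131 131 130 132 131 131 131  98  84  95  99 101  96  92  99 102 104]
192 [104 105  96  97  98 105 104  81  87 119 129 131 128 131 134 133 129 132 132 133 130 131 131 132 131 132 131 118  87  86  99 100  99  94  97 103 104 101]
196 [ 99  99  99  96 100 103 107 107  95  74  64  77  91  76  67  61  61  65  63  61  67  90 114 121 106  82  69  82  97 100  98  96  94  93  99 103 101 102]
198 [103 100 102 101 100  99 101 102 102 103  97  73  61  63  63  64  66  64  67  63  64  65  68  65  68  77  91 100 101  98  97  94 101 1
[... 925 characters left out ...]
129 107  71  63  64  67  64  66  64  64  62  66]
col 288 [153 136 106  96  76  94 106 104  98 103 121 134 133 131 133 133 133 133 132 131 132 131 130 130 124  93  67  62  64  63  64  63  65  63  62]
col 284 [101 102 101  91  80 103 109 102  97 103 122 132 130 131 133 133 133 134 133 132 131 131 129 128 101  67  61  65  66  64  64  66  67  67  62]
coaxial probe: tip [285.64 197.52]
tip near rim [285.63 191.57]
mid shaft [285.79 209.39]
mid L [278.76 209.41]
mid R [292.82 209.37]
tip+1mm tx [285.64 196.53]
tip+1mm ty [286.66 197.52]
hole [286.45 190.13]
hole +x12 [286.44 179.32]
hole +x18 [286.44 173.83]
hole -y [275.48 190.16]
hole+y [297.43 190.1 ]
bossL [269.99 190.18]
bossR [302.92 190.09]
```

Run:
```python
from h import *
np.set_printoptions(precision=2,suppress=True,linewidth=200)
g=cv2.cvtColor(cv2.imread('pics/wh.png'),cv2.COLOR_BGR2GRAY).astype(int)
print('col 285 rows 205..235',g[205:236,285]); print('row 222 cols 262..310',g[222,255:315]);print('row 226',g[226,255:315])
w=load('wh'); R=Ro.from_rotvec(get_state()['tool_rot']).as_matrix(); T=np.array([.552,-.0461,.2502])
for n,d in(('collar under rim',[.015,0,.0207]),('collar top rim',[.015,0,.0147]),('head foot near',[.01,0,.0147]),('collar L',[0,-.015,.0207]),('collar R',[0,.015,.0207]),('+1mm',[.016,0,.0207])): print(n,proj(w,[T+R@np.array(d)])[0])
c=load('sh'); gs=cv2.cvtColor(cv2.imread('pics/sh.png'),cv2.COLOR_BGR2GRAY).astype(float)
f=c['R'][0]
for z in(.135,.145,.155,.165,.175,.185,.195,.205):
    hw=.006
    u,v=proj(c,[[.552,-.0461,z]])[0]; ur=proj(c,[np.array([.552,-.0461,z])+hw*f])[0]-[u,v]
    r=int(round(v)); du=proj(c,[[.552,-.0461,z+.005]])[0]-[u,v]; up=u+du[0]*(r-v)/du[1]+ur[0]
    k=int(round(up)); row=gs[r,k-4:k+5]; m=np.where((row[:-1]<125)&(row[1:]>=125))[0]
    if len(m): i=m[0]; print(z,'right edge meas-pred',round(k-4+i+(125-row[i])/(row[i+1]-row[i])-up,2))
```

```text
col 285 rows 205..235 [64 62 65 65 65 63 62 62 65 63 63 64 63 67 54 21 15 15 19 19 18 14 16 23 30 46 50 52 51 50 51]
row 222 cols 262..310 [124 124 125 127 127 128 127 127 126 126 128 129 131 129 130 130 123 120 116  89  53  24  17   6  11   8  25  11  16  14  15  14  14  12  18  16  13   9  20  27  45  65  85  95 100 102 100 101 102
 113 122 127 126 127 128 131 130 127 128 128]
row 226 [125 126 126 128 126 126 125 125 129 130 133 130 122  82  35  13   8  16   9  20  26  17  18  17  16  19  17  16  19  16  14  17  19  16  20  16  25  16  23  15  17  21  19   7  13  13  49  89 119
 127 128 128 128 131 129 127 128 127 127 127]
collar under rim [286.13 217.95]
collar top rim [286.18 221.04]
head foot near [286.19 228.84]
collar L [262.58 240.46]
collar R [309.76 240.33]
+1mm [286.13 216.42]
0.135 right edge meas-pred -0.67
0.145 right edge meas-pred -0.75
0.155 right edge meas-pred -0.63
0.165 right edge meas-pred -0.79
0.175 right edge meas-pred -0.71
0.185 right edge meas-pred -0.77
0.195 right edge meas-pred -0.68
0.205 right edge meas-pred -0.58
```

```bash
python3 -c "
from h import *
go((.5519,-.0438,.2502,2.0603),(.5519,-.0438,.226,2.0603))"
```

```text
t 15.9 pos [ 0.552  -0.0461  0.2502] yaw 2.0603 f [ 0.25  0.05 -1.02] tilt [-0.0083  0.0012]
[0.0021, 0.001, -0.0] turn 0.0
[0.002, 0.0012, 0.0242] turn 0.0
```

Call:
send_rows(
  steps=[
    {"claw": 0.005, "offset": [0.002, 0.001, 0], "turn": 0},
    {"claw": 0.005, "offset": [0.002, 0.001, 0.008], "turn": 0},
    {"claw": 0.005, "offset": [0.002, 0.0012, 0.018], "turn": 0},
    {"claw": 0.005, "offset": [0.002, 0.0012, 0.024], "turn": 0},
    {"claw": 0.005, "offset": [0.002, 0.0012, 0.024], "turn": 0},
    {"claw": 0.005, "offset": [0.002, 0.0012, 0.024], "turn": 0},
  ],
)

```text
time: 16.65
position: [0.5521, -0.0437, 0.2263]
tool_rot: [-1.613, -2.687, 0.005]
ft_force: [-0.1, -0.3, -1.2]
grip_width: 0.226
```

Run:
```python
from h import *
w=cam('wrist','wi');s=cam('scene','si');d=cam('side','di')
R=lambda im,x,y,wd,ht,f:cv2.resize(im[y:y+ht,x:x+wd],None,fx=f,fy=f,interpolation=cv2.INTER_CUBIC)
o=np.zeros((600,800,3),np.uint8); h=[.5518,-.046,.084]
for c,nm,y0 in((s,'s',0),(d,'d',300)):
    u,v=proj(c,[h])[0].astype(int); print(nm,'org',u-20,v-25,'hole',proj(c,[h])[0]); o[y0:y0+300,:240]=R(c['pixels'],u-20,v-25,40,50,6)
u,v=proj(w,[h])[0].astype(int); print('w org',u-45,v-35,'hole',proj(w,[h])[0]); o[:600,250:790]=R(w['pixels'],u-45,v-50,90,100,6)[:600]
print('(w org y is',v-50,')')
cv2.imwrite('pics/tri2.png',o)
r=Ro.from_rotvec(get_state()['tool_rot']).as_matrix()
p=np.array([.5518,-.046,.0953]); print('tip centred near rim',proj(w,[p+.006*r[:,0]])[0],'boss top/L/R',[proj(w,[np.array(h)+q])[0] for q in(.018*r[:,0],-.018*r[:,1],.018*r[:,1])],'tip c',proj(w,[p])[0])
g=cv2.cvtColor(w['pixels'],cv2.COLOR_BGR2GRAY).astype(int)
c0=int(proj(w,[h])[0][0])
print('col',c0,g[v-25:v+20,c0],'from',v-25)
for q in(v-2,v+8,v+14,v+20): print('row',q,'from',c0-22,g[q,c0-22:c0+23])
go((.5519,-.0438,.175,2.0603))
```

```text
s org 240 200 hole [260.25936879 225.4633188 ]
d org 256 171 hole [276.24375787 196.70003937]
w org 239 162 hole [284.86932484 197.39318592]
(w org y is 147 )
tip centred near rim [284.7943873  194.25261985] boss top/L/R [array([284.83556542, 180.03195102]), array([267.24133545, 197.4284804 ]), array([302.49736787, 197.35718518])] tip c [284.80626904 200.17101513]
col 284 [149 134 107 104 105 105 102  93  77  96 108 104 100 101 119 133 134 135
 133 134 132 128 100  68  62  65  65  62  66  65  64  64  64  64  62  63
  68  65  60  66  65  65  64  65  64] from 172
row 195 from 262 [102 101 102 103 102  95  96 101 100  98  92  93 121 131 134 135 133 131
 125 103  80  71  68  65  69  80  92 115 129 133 132 132 131 112  98  99
  99 100  98  91  98  98 103 102 100]
row 205 from 262 [100 101 104 101 101 101 101  99  99  99 101 104 100  93  79  71  67  64
  61  65  66  64  64  65  65  65  64  63  63  65  70  84  97 103 101  99
  96 100 102 105 104 101 101 102 101]
row 211 from 262 [100 101  97 101  98 100  99  99 101 100 100 101 101  97  98  95  77  59
  66  63  64  66  66  64  63  65  65  64  59  63  85  97 102 105 104 102
 102 101 102 103 100 101 102 100 101]
row 217 from 262 [ 98 101 101 101  99 101 101  99 102  99 102 103 102 101  98  89  68  65
  62  65  66  65  68  64  63  65  62  61  63  60  77  95  99 101 102 101
 101 101 101 101 100  97  99  99 102]
t 16.8 pos [ 0.5522 -0.0437  0.2265] yaw 2.0603 f [ 0.56 -0.17 -1.41] tilt [-0.0077  0.0011]
[-0.0002, 0.0001, 0.0515] turn 0.0
```

View pics/tri2.png

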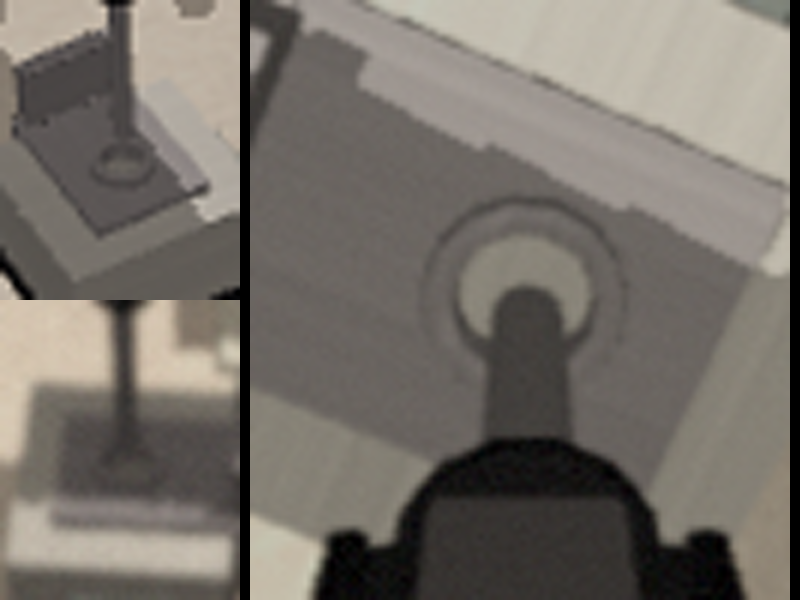

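Tip and hole line up in the wrist view: boss centre x≈523, tip ≈528, which is about 0.7 mm off. The scene and side views agree. I'll nudge it -0.4 mm and lower slowly.

Call:
send_rows(
  steps=[
    {"claw": 0.005, "offset": [0, -0.0003, 0.003], "turn": 0},
    {"claw": 0.005, "offset": [0, -0.0004, 0.008], "turn": 0},
    {"claw": 0.005, "offset": [0, -0.0004, 0.014], "turn": 0},
    {"claw": 0.005, "offset": [0, -0.0003, 0.02], "turn": 0},
    {"claw": 0.005, "offset": [0, -0.0003, 0.026], "turn": 0},
    {"claw": 0.005, "offset": [0, -0.0003, 0.032], "turn": 0},
    {"claw": 0.005, "offset": [0, -0.0003, 0.038], "turn": 0},
    {"claw": 0.005, "offset": [-0.0001, -0.0003, 0.044], "turn": 0},
    {"claw": 0.005, "offset": [-0.0001, -0.0003, 0.049], "turn": 0},
    {"claw": 0.005, "offset": [-0.0001, -0.0003, 0.0515], "turn": 0},
    {"claw": 0.005, "offset": [-0.0001, -0.0003, 0.0515], "turn": 0},
    {"claw": 0.005, "offset": [-0.0001, -0.0003, 0.0515], "turn": 0},
  ],
)

```text
time: 18.3
position: [0.5517, -0.0439, 0.1752]
tool_rot: [-1.613, -2.688, 0.004]
ft_force: [0.1, 0.3, -1.9]
grip_width: 0.224
```

Run:
```python
from h import *
w=cam('wrist','wf');s=cam('scene','sf');d=cam('side','df')
R=lambda im,x,y,wd,ht,f:cv2.resize(im[y:y+ht,x:x+wd],None,fx=f,fy=f,interpolation=cv2.INTER_CUBIC)
o=np.zeros((600,800,3),np.uint8); h=[.5518,-.046,.084]
for c,nm,y0 in((s,'s',0),(d,'d',300)):
    u,v=proj(c,[h])[0].astype(int); o[y0:y0+300,:240]=R(c['pixels'],u-20,v-25,40,50,6)
u,v=proj(w,[h])[0].astype(int); print(u-45,v-60); o[:600,250:790]=R(w['pixels'],u-45,v-60,90,100,6)[:600]
cv2.imwrite('pics/tri3.png',o)
r=Ro.from_rotvec(get_state()['tool_rot']).as_matrix(); q=np.array(get_state()['position'])
print('hole',proj(w,[h])[0],'shaft front at hole top pred if centred',proj(w,[np.array(h)+.006*r[:,0]])[0])
go((.5519,-.0438,.175,2.0603)); print(get_state()['grip_width'],get_state()['qd'])
```

```text
239 151
hole [284.93167245 211.73336027] shaft front at hole top pred if centred [284.91867169 205.02235161]
t 18.45 pos [ 0.5517 -0.0439  0.1752] yaw 2.0604 f [-0.79 -0.7  -2.66] tilt [-0.0072  0.001 ]
[0.0, 0.0002, 0.0002] turn 0.0001
0.22859679091515975 [-8.87062252e-04  6.75274521e-04  4.16618458e-04  1.40721457e-03
  6.56582059e-05 -3.86675025e-04  1.27894243e-05]
```

View pics/tri3.png

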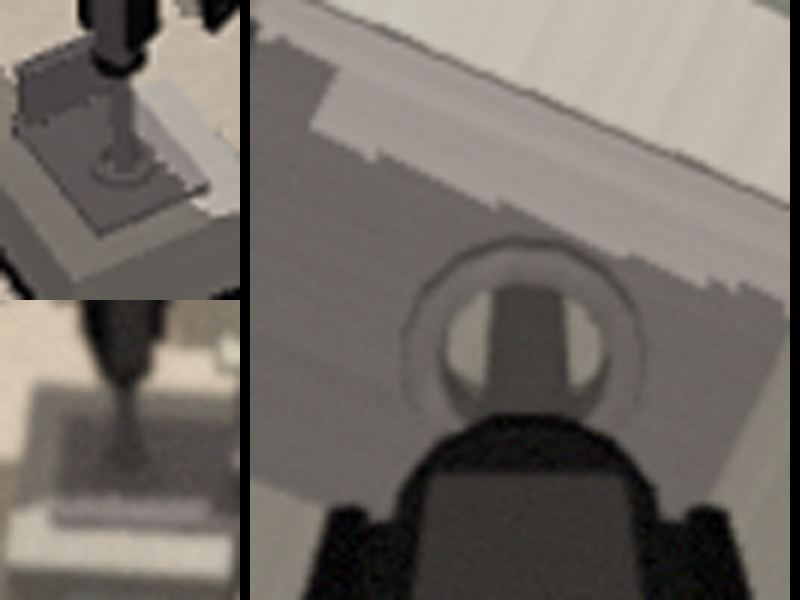

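In the wrist view the shaft (x 489–567) runs through the middle of the hole (x 443–607), about 0.5 mm off. The computed tip depth is 39.5 mm, and the arm is still. I'm handing in.

```bash
python3 -c "
from bench import close_job
print(close_job())"
```

```text
the job is handed in; nothing more can be done
None
```

I laid the guide on the cell and let go of it, then lowered the probe through its hole and handed the job in at about 18.5 s. The hand-in reported no verdict.

**Guide:** I pushed the lip against the front face until contact and seated it before letting go. The wrist camera then put the hole at (0.5513, -0.0462) m, while the arm's own position put it about 1 mm away. The guide's angle on the cell came out between 0.07 and 0.09 rad, against about 0.09 for the cell.

**Probe:** It is held at 20 mm jaw opening.
- **Depth:** the tip is about 39.5 mm below the top of the hole, worked out from the arm's position.
- **Centring:** the last wrist picture shows the shaft about 0.5 mm off the middle of the hole across the jaws.
- **Stillness and contact:** the arm was still. The force reading was within about 3 N, mostly noise and the probe's weight, so it cannot confirm the 0.1 N contact limits. The picture shows the shaft clear of the bore.

**Checks that disagreed:**
- Before insertion, the pictures showed the tip about 2.5 mm from where the arm's position put it. I corrected for that and checked again.
- The probe leans about 0.02 rad in the jaws, inside the 0.06 limit.
- The side view was too blurred to add much to the centring check.

I did not measure the bystanders again at the end, but nothing in the moves came near them.

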